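# Open the chutney jar's squeeze-tab cap

## Robot

A 6-joint arm with a two-finger parallel gripper is mounted at the origin on the work surface. World frame = base frame: x ahead of the robot, y to its left, z up, the work surface at z = 0. Lengths are in mm, angles in rad, forces in N, time in s.
With the tool pointing down it reaches from about 350 to 875 mm from the base axis. Payload 4.2 kg.
Tool frame: the origin (TCP) lies at the very end of the fingers, on their centre line; the grasp point (between the pads) lies 19 mm behind it (arm.grasp_offset is the distance from the TCP to the grasp point, in mm); z points along the fingers, y is the direction in which the jaws open and shut (so a half turn about z gives the same grasp; the last joint's range is limited). The gripper opens to 85 mm and grips with 20 to 120 N. Pads are 22 mm wide; open, the fingers measure 114 mm over their backs; the gripper's body (76 mm by 85 mm) begins 54 mm behind the grasp point. The pads swing forward as they close: fully open they stand 13 mm farther back than shut.
Start: joints at [-1.004, 0.385, 0.008, 0, -1.194, -0.259], TCP at [189.367, -595.6, 231.312] pointing down, gripper open.
Joint ranges: [-3.14, 3.14], [-1.21, 2.06], [-1.07, 1.41], [-3.16, 2.05], [-2.99, -0.16], [-3.1, 3.1]. Speed limits (rad/s): [2.79, 2.79, 3.14, 3.14, 3.14, 3.14].

## Interface

Orientations are given as a unit quaternion [x, y, z, w].
In Python, from bench import arm gives the robot as it stands.
- The arm moves only by the tool arm_command, never from a script. Its argument "commands" is one flat list of numbers, 4 for each row, row after row: the shift along the tool's x, y, z in m, then the turn about the tool's z in degrees. In form: [tx, ty, tz, roll, tx, ty, tz, roll, ...]. A call has exactly 5 rows; each row shifts and turns the pose as measured when the row begins, along the tool's axes as they then stand; what a row does not reach is not made up. A row lasts 1/10 s, in which the tool goes at most 50 mm and 8.59 degrees, less where a joint would pass 70% of its speed; a pose out of reach is approached as far as the arm can. A call with a gripper value outside its range is refused whole. "jaw" is the opening, from 0 (shut) to 1 (fully open), set as the call begins (left out, the last holds). The fingers move at their own pace and stop on an object; the grip force is fixed at half the most. Time passes only in rows, so rows that do not move let the fingers close, or fill a call up. It gives the time, the measured TCP pose, the force and the opening at its end, in the units of the state.
- arm.read_state(): the state, without advancing time (a new reading comes with each control period).
- arm.get_image(name): name is "scene" or "top" or "wrist"; returns the picture (384x512x3 uint8, red, green, blue); there is no depth.
- arm.camera_info(name): a dict with "camera_matrix" (3x3 intrinsics, pixels), "world_from_camera" (4x4, takes a point from camera to world coordinates). Camera axes: x right, y down, z forward; pixel columns grow to the right and rows downward; lengths in mm; the calibration is good to about 2 mm. The wrist camera is an equidistant fisheye: a pixel r from the principal point sees the ray r / f radians off the axis. A picture is of the moment at which its call begins: read the wrist's pose just before it. camera_info takes no time and is no camera call; for the wrist camera it gives the pose at the moment of the call.
- arm.job_done(): hands the job in, once; it reports no verdict.
Trained networks look in the newest picture that a camera, given by its name, has taken for a name from the list of things; names that differ only in an ending like _2 or _b are one class to them, and where a whole thing is asked for, a point or a joint stands for the part that bears it (a point fixed in the world has none). Each returns a list of dicts, best first, with "confidence" (0 to 1); they miss things now and then, are a little off and sometimes report something else, mostly with a low value. They report only what shows in the picture. A call takes as long as a camera call. They do not tell look-alikes from the thing itself.
- arm.regions_of(camera, target): "mask" (384x512 bool, what is visible of it).
- arm.place_of(camera, target): "centre" ([x, y, z] in mm, in the coordinates of the camera as it stood for that picture, good to about 4 mm: a listed point, or the origin of a listed thing).
The state is a dict: "clock": time; "joints": joint angles; "joint_vel": joint speeds; "joint_efforts": joint torques, N m; "position": TCP position; "ee_rot": TCP orientation; "contact_force": force on the tool from outside, world axes, zero at the start; "wrist_torque": the same for the moment, N m; "gripper_width": finger opening in mm.
Only numpy, scipy, OpenCV 4.12 (cv2) and the standard library are available. Lean on these libraries where they do the work, as an engineer would, in place of code of your own. Each camera call takes 0.05 s, during which the arm holds its last target.

## Task

Open the chutney jar, the one with amber contents and the orange cap: squeeze the cap's two side tabs together and, keeping them squeezed, turn the cap anticlockwise (seen from above) as far as it goes, then let go. Leave the jar standing upright where it is, and leave the green pesto jar and its cap alone.

Things in the scene. Friction and masses are not known exactly. Their poses are not given: they have to be found in the camera images.
- chutney_jar: Loose 0.95 kg glass jar, amber contents, orange cap. Glass 110 mm wide, 95 high; white collar 68 wide, top at 122. Origin: centre of underside; z up. On its axis the cap, 36 wide, to 178 high, between two sprung side tabs: upright plates 22 wide, 4 thick, 138-182 high, outer faces 60 mm apart, at the jar's +y and -y sides while locked. Keep fingertips above 138 mm (lugs on the collar end at 134).
- chutney_cap (a joint): Turn of the orange cap and its tabs on the jar, rad: 0 locked, as at the start; grows anticlockwise from above to the stop at 1.3, open. Each tab slides in up to 8 mm (2 to 9 N); lugs block the turn unless both are in by over 3 mm. Friction 0.04 N m: the jar stays still by its own weight as the freed cap turns; the cap stays where left, the tabs spring back out.
- pesto_jar: The other jar, of the same make and size, with dark green contents and a green cap with paler green tabs; not to be moved or opened. Origin: centre of the underside; z up; its tabs stand at its +y and -y sides.
- pesto_cap (a joint): Turn of the green cap on the pesto jar, rad: 0 locked, and to stay so; it would grow anticlockwise.
Not all that is in view belongs to the job. What is shaped like the chutney_jar but purple or yellow is not meant.

How it is judged (in metres and radians):
At the end, for the whole second after the job is handed in: The orange cap is turned open to within 0.2 rad (11 degrees) of its stop at 1.3 rad, its jar at rest and upright (within 0.1 rad) on the table, within 50 mm of where it stood; the pesto jar upright, within 30 mm of where it stood, its cap still locked (below 0.15 rad) (value of joint chutney_cap above 1.1 rad and angle between each of chutney_jar, pesto_jar's own z axis and vertical below 0.1 rad and height (world z) of chutney_jar below 0.01 m and distance of chutney_jar from where it was at the start of the episode below 0.05 m and linear speed of chutney_jar below 0.02 m/s and value of joint pesto_cap below 0.15 rad and distance of pesto_jar from where it was at the start of the episode below 0.03 m); the robot touches nothing.
It fails at once if the chutney jar is knocked over (angle between chutney_jar's own z axis and vertical above 0.4 rad).
It fails at once if the chutney jar is lifted off the table (height (world z) of chutney_jar above 0.04 m).
It fails at once if the pesto jar is knocked or pushed away (distance of pesto_jar from where it was at the start of the episode above 0.03 m).
It fails at once if the pesto jar's cap is opened (value of joint pesto_cap above 0.15 rad).
It also fails if it takes over 32 s, if anything falls off the work surface, if the arm or the gripper's body presses on something with over 40 N, if the wrist force passes 120 N, or if a joint passes its speed limit or range.

## Working session

There is one attempt and no reset: what is moved stays moved. The work goes in short steps, Python scripts to look and compute and a tool call to move; the robot and the scene stay as the last step left them, time stands still between calls to the robot, and variables do not carry over. Pictures are saved under pics/ and viewed, and the job is handed in when it is done.

Besides the shell and the picture viewer there is one more tool, called after "Emit:" as name(argument=value, ...) on one line, values as JSON. arm_command: Moves the arm, as the interface text tells. Its arguments: {"type":"object","properties":{"commands":{"type":"array"},"jaw":{"type":"number"}},"required":["commands"]}

```bash
mkdir -p pics; ls; python3 - <<'E'
from bench import arm
import cv2
s=arm.read_state();print({k:s[k] for k in('clock','position','ee_rot','gripper_width')})
for n in('top','scene'):
    im=arm.get_image(n);cv2.imwrite(f'pics/{n}0.png',im[:,:,::-1])
    i=arm.camera_info(n);print(n,i)
    for t in('chutney_jar','pesto_jar'):
        print(t,[(round(d['confidence'],2),(i['world_from_camera']@[*d['centre'],1])[:3].round(0)) for d in arm.place_of(n,t)])
E
```

```text
pics
{'clock': 0.0, 'position': array([ 189.17069076, -595.06091482,  230.24093956]), 'ee_rot': array([-1.53211498e-01,  9.88192807e-01,  1.07562238e-03, -2.36878343e-04]), 'gripper_width': 85.62838922053616}
top {'camera_matrix': array([[417.28633734,   0.        , 253.53246442],
       [  0.        , 417.28633734, 184.16071376],
       [  0.        ,   0.        ,   1.        ]]), 'world_from_camera': array([[-2.97339551e-02, -9.97122623e-01,  6.97306662e-02,
         4.53610720e+02],
       [-9.99547685e-01,  2.99758060e-02,  2.42430458e-03,
         1.28352906e+01],
       [-4.50756187e-03, -6.96270418e-02, -9.97562909e-01,
         9.92541175e+02],
       [ 0.00000000e+00,  0.00000000e+00,  0.00000000e+00,
         1.00000000e+00]])}
chutney_jar [(0.9, array([523.,  35.,  -2.])), (0.85, array([ 703., -231.,   -3.])), (0.79, array([ 539., -127.,   -1.])), (0.72, array([ 346., -135.,   -1.]))]
pesto_jar [(0.82, array([565., 225.,   1.]))]
scene {'camera_matrix': array([[412.48951237,   0.        , 260.92714558],
       [  0.        , 412.48951237, 197.27386666],
       [  0.        ,   0.        ,   1.        ]]), 'world_from_camera': array([[ 2.51914225e-01,  7.60193359e-01, -5.98870002e-01,
         1.05620011e+03],
       [ 9.67747423e-01, -1.99187506e-01,  1.54237685e-01,
        -1.55143552e+02],
       [-2.03695770e-03, -6.18409568e-01, -7.85853330e-01,
         8.27295271e+02],
       [ 0.00000000e+00,  0.00000000e+00,  0.00000000e+00,
         1.00000000e+00]])}
chutney_jar [(0.95, array([524.,  36.,   3.])), (0.91, array([ 347., -135.,   -2.])), (0.87, array([ 701., -231.,   -4.])), (0.85, array([ 538., -128.,   -3.]))]
pesto_jar [(0.64, array([564., 225.,   1.]))]
```

View pics/top0.png

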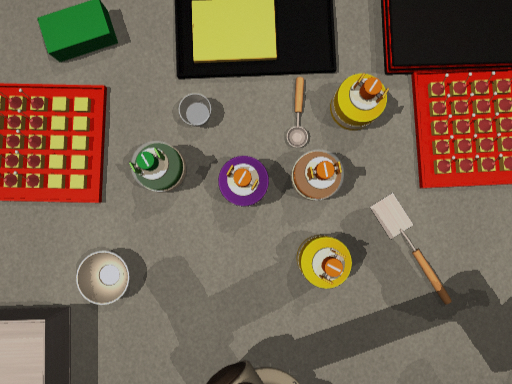

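View pics/scene0.png

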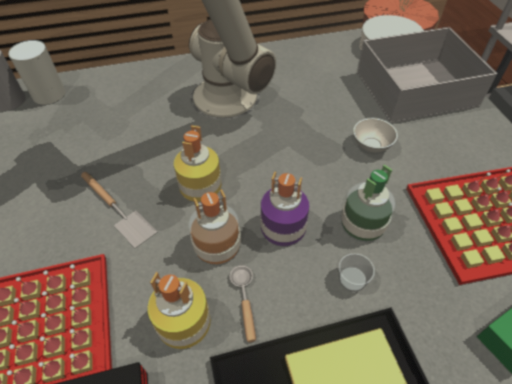

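Jars with orange caps in the top view: purple (243,180), amber-brown (318,175), yellow (360,102) and yellow (325,262). The green pesto is at (158,167). The amber one at (318,175), world about (539,-127), fits. I'll confirm it in a crop and measure where the tabs point.

```bash
cat > h.py <<'E'
import numpy as np,cv2
def proj(i,P):
    T=np.linalg.inv(i['world_from_camera']);p=T[:3,:3]@np.asarray(P,float)+T[:3,3];q=i['camera_matrix']@p;return q[:2]/q[2]
def back(i,uv,z):
    W=i['world_from_camera'];d=W[:3,:3]@np.linalg.inv(i['camera_matrix'])@[uv[0],uv[1],1];o=W[:3,3];return o+d*(z-o[2])/d[2]
E
python3 - <<'E'
from bench import arm
from h import *
a=cv2.imread('pics/top0.png')[135:215,278:358];b=cv2.imread('pics/scene0.png')[180:270,175:255]
cv2.imwrite('pics/crop.png',np.hstack([cv2.resize(a,(400,400),interpolation=2),cv2.resize(b,(400,400),interpolation=2)]))
for n in('top','scene'):
    i=arm.camera_info(n);print(n,proj(i,[539,-127,0]),proj(i,[539,-127,122]),proj(i,[539,-127,178]))
E
```

```text
top [312.91799835 175.68390009] [320.92443343 170.4480798 ] [325.39711524 167.5231628 ]
scene [217.56137906 245.54237079] [212.65525288 215.03229281] [210.02111505 198.65119135]
```

View pics/crop.png

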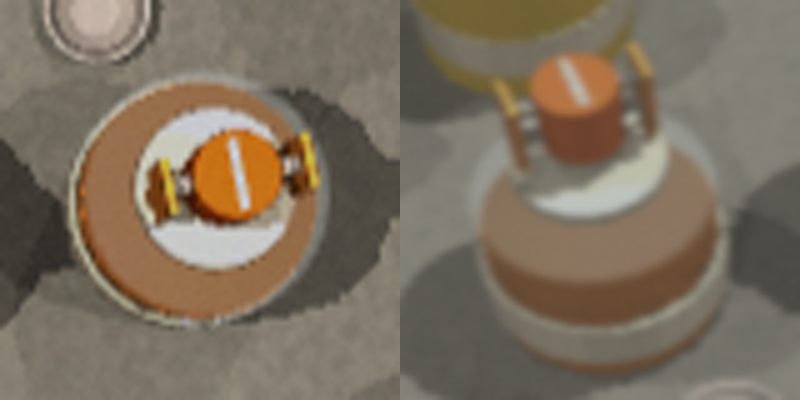

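```bash
python3 - <<'E'
from bench import arm
from h import *
i=arm.camera_info('top')
A,B=back(i,(312.0,172.4),182),back(i,(340.2,167),182)
print(A,B,(A+B)/2,np.linalg.norm(A-B),'ang',np.degrees(np.arctan2(*(B-A)[1::-1])))
c=back(i,(278+237/5,135+175/5),178);print('captop',c)
i=arm.camera_info('scene')
A,B=back(i,(196.4,201.4-1),182),back(i,(223,193.0),182)
print(A,B,(A+B)/2,np.linalg.norm(A-B),'ang',np.degrees(np.arctan2(*(B-A)[1::-1])))
c=back(i,(175+577/5,180+75/4.44)-np.array([0,0]),178);print('captop?',c)
s=arm.read_state()
from scipy.spatial.transform import Rotation as R
print(R.from_quat(s['ee_rot']).as_matrix().round(3))
E
```

```text
[529.81901311 -99.8255338  182.        ] [ 538.73349703 -155.19999938  182.        ] [ 534.27625507 -127.51276659  182.        ] 56.08742695374015 ang -80.85467812075107
captop [ 534.12405739 -126.8021109   178.        ]
[ 539.68674669 -154.0492559   182.        ] [534.57938139 -99.39654429 182.        ] [ 537.13306404 -126.72290009  182.        ] 54.89083772866941 ang 95.33885771999135
captop? [575.42483565  29.67606716 178.        ]
[[-0.953 -0.303 -0.   ]
 [-0.303  0.953  0.001]
 [ 0.     0.001 -1.   ]]
```

Confirmed: amber contents and an orange cap. The tab axis is at about 97° and the cap centre at about (536,-127). The height and the 56 mm tab spacing both check out. Approaching high first.

Emit:
arm_command(commands=[-0.04, 0.029, 0, 0, -0.04, 0.029, 0, 0, -0.04, 0.029, 0, 0, -0.04, 0.029, 0, 0, -0.04, 0.029, 0, 0], jaw=1)

```text
clock: 0.8
position: [336.5, -396.6, 228.9]
ee_rot: [-0.147, 0.989, 0.0, -0.001]
contact_force: [-0.6, -0.7, 0.1]
gripper_width: 85.8
```

Emit:
arm_command(commands=[-0.035, 0.025, 0, 0, -0.035, 0.025, 0, 0, -0.035, 0.025, 0, 0, -0.035, 0.025, 0, 0, -0.035, 0.025, 0, 0])

```text
clock: 1.3
position: [471.7, -217.2, 230.3]
ee_rot: [-0.148, 0.989, -0.0, 0.001]
contact_force: [0.2, -0.9, 0.5]
gripper_width: 85.7
```

```bash
cat > st.py <<'E'
from bench import arm
from scipy.spatial.transform import Rotation as R
import numpy as np,sys
s=arm.read_state();M=R.from_quat(s['ee_rot']).as_matrix()
print(s['clock'],s['position'].round(1),s['joints'].round(2),'F',s['contact_force'].round(1),'w',s['gripper_width'])
print('yaw y',np.degrees(np.arctan2(M[1,1],M[0,1])),M.round(3).tolist())
if len(sys.argv)>1:
    t=np.array(sys.argv[1:4],float);print('tool shift',(M.T@(t-s['position'])).round(1))
E
python3 st.py 536 -127 230
```

```text
1.3 [ 471.7 -217.2  230.3] [-0.12  0.2  -0.25  0.   -1.11 -1.15] F [ 0.2 -0.9  0.5] w 85.71833634099329
yaw y 107.03171183714709 [[-0.956, -0.293, 0.002], [-0.293, 0.956, -0.0], [-0.001, -0.001, -1.0]]
tool shift [-87.9  67.4   0.4]
```

Emit:
arm_command(commands=[-0.035, 0.027, 0, 5, -0.035, 0.027, 0, 4, -0.018, 0.014, 0, 0, 0, 0, 0, 0, 0, 0, 0, 0])

```text
clock: 1.8
position: [546.8, -122.3, 230.5]
ee_rot: [-0.071, 0.997, -0.0, 0.001]
contact_force: [-0.2, -1.0, 0.3]
gripper_width: 85.6
```

```bash
python3 st.py 536 -127 230; python3 - <<'E'
from bench import arm
from h import *
for n in('wrist','top'):
    i=arm.camera_info(n)
    im=arm.get_image(n);cv2.imwrite(f'pics/{n}1.png',im[:,:,::-1])
    if n=='wrist':
        print(i)
    print([(round(d['confidence'],2),(i['world_from_camera']@[*d['centre'],1])[:3].round(0)) for d in arm.place_of(n,'chutney_jar')])
E
```

```text
1.8 [ 546.8 -122.3  230.5] [ 0.07  0.27 -0.16  0.   -1.14 -1.5 ] F [-0.2 -1.   0.3] w 85.60398830840317
yaw y 98.11178600897428 [[-0.99, -0.141, 0.003], [-0.141, 0.99, -0.0], [-0.003, -0.001, -1.0]]
tool shift [11.4 -3.1  0.4]
{'camera_matrix': array([[297.31863964,   0.        , 256.02388235],
       [  0.        , 297.31863964, 190.40558274],
       [  0.        ,   0.        ,   1.        ]]), 'world_from_camera': array([[-1.41418511e-01,  9.36796594e-01,  3.20020228e-01,
         4.64916853e+02],
       [ 9.89946468e-01,  1.34676178e-01,  4.32240496e-02,
        -1.33771875e+02],
       [-2.60695870e-03,  3.22915575e-01, -9.46424184e-01,
         3.73127753e+02],
       [ 0.00000000e+00,  0.00000000e+00,  0.00000000e+00,
         1.00000000e+00]])}
[(0.79, array([ 703., -228.,   -1.])), (0.65, array([526.,  36.,   1.])), (0.58, array([ 348., -136.,    3.])), (0.56, array([ 534., -127.,    3.]))]
[(0.92, array([ 702., -231.,   -4.])), (0.78, array([ 538., -130.,    2.])), (0.69, array([ 344., -133.,    1.]))]
```

View pics/wrist1.png

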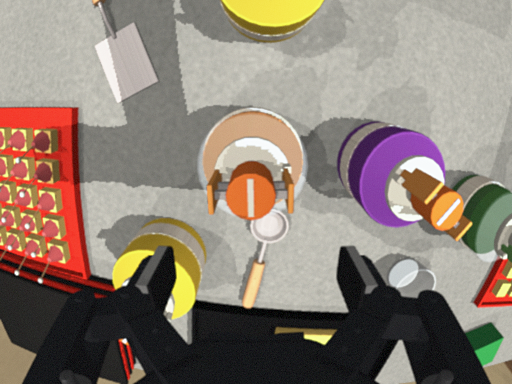

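```bash
python3 - <<'E'
from h import *
a=cv2.imread('pics/wrist1.png')[150:230,195:310]
cv2.imwrite('pics/wc.png',cv2.resize(a,None,fx=6,fy=6,interpolation=2))
E
```

```text
(no output)
```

View pics/wc.png

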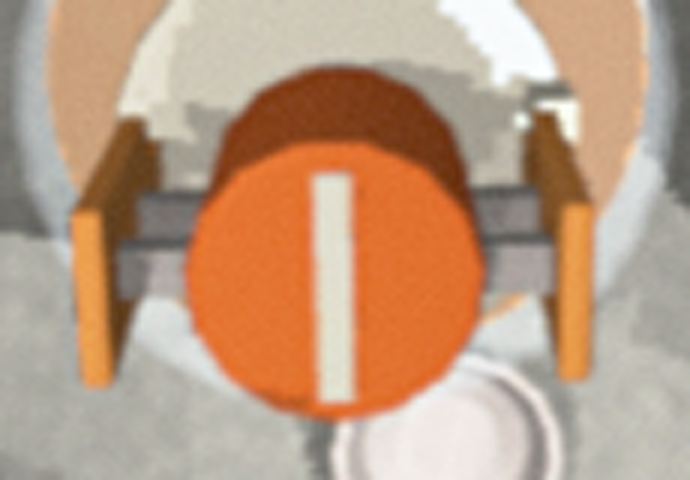

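```bash
cat >> h.py <<'E'
def backf(i,uv,z):
    K=i['camera_matrix'];v=np.array([(uv[0]-K[0,2])/K[0,0],(uv[1]-K[1,2])/K[1,1]]);r=np.hypot(*v)
    d=np.r_[v/r*np.sin(r),np.cos(r)];W=i['world_from_camera'];d=W[:3,:3]@d;o=W[:3,3];return o+d*(z-o[2])/d[2]
E
python3 - <<'E'
from bench import arm
from h import *
i=arm.camera_info('wrist')
f=lambda x,y,z:backf(i,(195+x/6-.4,150+y/6-.4),z)
A,B=f(93,297,182),f(577,292,182)
print(A,B,(A+B)/2,np.linalg.norm(A-B),'ang',np.degrees(np.arctan2(*(B-A)[1::-1])))
print('cap',f(335,280,178))
for e in((72,210,115-20,385),): pass
for p,q in(((85,212),(97,385)),((577,205),(575,380))): a=f(*p,182)-f(*q,182);print(np.degrees(np.arctan2(a[1],a[0]))%180-90,np.linalg.norm(a))
E
python3 st.py 537 -127 230
```

```text
[ 539.83447373 -156.91416412  182.        ] [ 531.38693685 -101.73931796  182.        ] [ 535.61070529 -129.32674104  182.        ] 55.817779678323404 ang 98.70466645544366
cap [ 535.26128764 -129.35756313  178.        ]
-81.30548936781733 21.395570940956755
-80.34793891793007 21.503608906613508
2.0 [ 546.2 -123.6  230.8] [ 0.07  0.27 -0.16  0.   -1.14 -1.5 ] F [ 0.3 -0.1 -0.7] w 85.2992426088224
yaw y 97.9750253812077 [[-0.99, -0.139, 0.004], [-0.139, 0.99, -0.0], [-0.003, -0.001, -1.0]]
tool shift [ 9.6 -2.1  0.8]
```

Emit:
arm_command(commands=[0.006, -0.002, 0, -1, 0.005, -0.002, 0, 0, 0, 0, 0.012, 0, 0, 0, 0.012, 0, 0, 0, 0, 0])

```text
clock: 2.5
position: [532.8, -132.1, 205.2]
ee_rot: [-0.077, 0.997, 0.0, 0.002]
contact_force: [0.1, -0.2, -0.5]
gripper_width: 85.9
```

```bash
python3 st.py 535.5 -128.5 146
```

```text
2.5 [ 532.8 -132.1  205.2] [ 0.05  0.28 -0.22 -0.   -1.07 -1.47] F [ 0.1 -0.2 -0.5] w 85.90280517105039
yaw y 98.79970075711255 [[-0.988, -0.153, 0.004], [-0.153, 0.988, 0.0], [-0.004, -0.0, -1.0]]
tool shift [-3.   3.2 59.2]
```

Emit:
arm_command(commands=[-0.003, 0.003, 0, 0, 0, 0, 0, 0, 0, 0, 0, 0, 0, 0, 0, 0, 0, 0, 0, 0])

```text
clock: 3.0
position: [536.2, -128.2, 204.8]
ee_rot: [-0.077, 0.997, -0.0, 0.002]
contact_force: [-0.8, 0.7, 0.1]
gripper_width: 85.2
```

```bash
python3 st.py 535.5 -128.5 146; python3 - <<'E'
from bench import arm
from h import *
i=arm.camera_info('wrist')
im=arm.get_image('wrist');cv2.imwrite('pics/wrist2.png',im[:,:,::-1])
cv2.imwrite('pics/wc2.png',cv2.resize(im[120:384,80:430,::-1],None,fx=2.2,fy=2.2,interpolation=2))
E
python3 st.py 535.5 -128.5 146
```

```text
3.0 [ 536.2 -128.2  204.8] [ 0.06  0.28 -0.22  0.   -1.07 -1.48] F [-0.8  0.7  0.1] w 85.15252746552247
yaw y 98.8534693079505 [[-0.988, -0.154, 0.003], [-0.154, 0.988, -0.0], [-0.003, -0.001, -1.0]]
tool shift [ 0.9 -0.2 58.8]
3.05 [ 536.2 -128.2  204.8] [ 0.06  0.28 -0.22  0.   -1.07 -1.48] F [ 0.3  0.1 -0.3] w 85.30034881291074
yaw y 98.85353187610765 [[-0.988, -0.154, 0.003], [-0.154, 0.988, -0.0], [-0.003, -0.001, -1.0]]
tool shift [ 0.9 -0.2 58.8]
```

View pics/wc2.png

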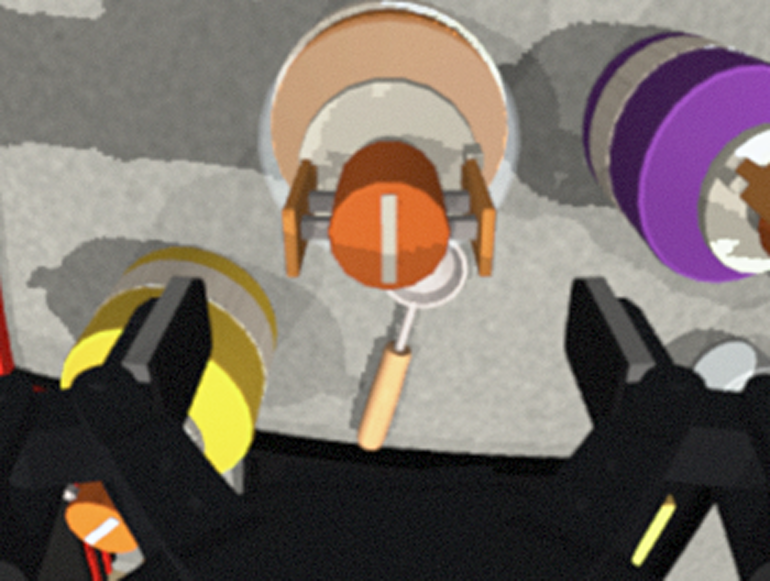

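The cap and tabs sit centred between the fingers (crop x 389 against a finger midline of 388) and parallel to them. Descending.

Emit:
arm_command(commands=[0, 0, 0.014, 0, 0, 0, 0.014, 0, 0, 0, 0.012, 0, 0, 0, 0.008, 0, 0, 0, 0, 0])

```text
clock: 3.55
position: [537.5, -128.2, 156.4]
ee_rot: [-0.077, 0.997, -0.0, 0.004]
contact_force: [-0.0, -1.3, 0.7]
gripper_width: 85.5
```

```bash
python3 st.py 535.5 -128.5 146
```

```text
3.55 [ 537.5 -128.2  156.4] [ 0.06  0.33 -0.28  0.   -0.95 -1.48] F [-0.  -1.3  0.7] w 85.47255882911406
yaw y 98.86935047515587 [[-0.988, -0.154, 0.007], [-0.154, 0.988, -0.0], [-0.007, -0.001, -1.0]]
tool shift [ 2.1  0.  10.4]
```

Emit:
arm_command(commands=[0.001, 0, 0.006, 0, 0.001, 0, 0.005, 0, 0, 0, 0, 0, 0, 0, 0, 0, 0, 0, 0, 0])

```text
clock: 4.05
position: [536.3, -128.7, 145.7]
ee_rot: [-0.077, 0.997, -0.001, 0.005]
contact_force: [-0.2, -0.2, 0.5]
gripper_width: 85.3
```

Emit:
arm_command(commands=[0, 0, 0, 0, 0, 0, 0, 0, 0, 0, 0, 0, 0, 0, 0, 0, 0, 0, 0, 0], jaw=0.68)

```text
clock: 4.55
position: [536.6, -128.3, 146.5]
ee_rot: [-0.078, 0.997, -0.0, 0.005]
contact_force: [0.4, 0.1, -0.1]
gripper_width: 58.1
```

```bash
python3 st.py 535.5 -128.5 146;python3 - <<'E'
from bench import arm
from h import *
im=arm.get_image('wrist')
cv2.imwrite('pics/wc3.png',cv2.resize(im[120:384,80:430,::-1],None,fx=2.2,fy=2.2,interpolation=2))
E
```

```text
4.55 [ 536.6 -128.3  146.5] [ 0.06  0.33 -0.3   0.   -0.92 -1.48] F [ 0.4  0.1 -0.1] w 58.1014847870518
yaw y 98.90782784204359 [[-0.988, -0.155, 0.011], [-0.155, 0.988, -0.0], [-0.011, -0.002, -1.0]]
tool shift [ 1.2 -0.   0.5]
```

View pics/wc3.png

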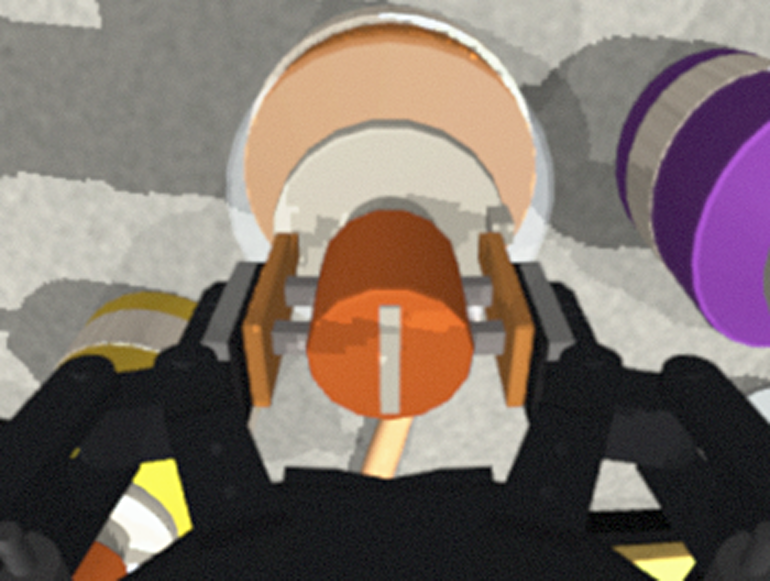

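The pads meet both tabs evenly. Squeezing to about 46 mm, roughly 7 mm on each side.

Emit:
arm_command(commands=[0, 0, 0, 0, 0, 0, 0, 0, 0, 0, 0, 0, 0, 0, 0, 0, 0, 0, 0, 0], jaw=0.53)

```text
clock: 5.1
position: [537.0, -128.4, 147.8]
ee_rot: [-0.078, 0.997, -0.001, 0.006]
contact_force: [-0.7, 0.7, 0.9]
gripper_width: 45.5
```

```bash
python3 st.py 535.5 -128.5 146;python3 - <<'E'
from bench import arm
from h import *
im=arm.get_image('wrist')
cv2.imwrite('pics/wc4.png',cv2.resize(im[120:384,80:430,::-1],None,fx=2.2,fy=2.2,interpolation=2))
E
```

```text
5.1 [ 537.  -128.4  147.8] [ 0.06  0.33 -0.3   0.   -0.93 -1.48] F [-0.7  0.7  0.9] w 45.49529872313384
yaw y 98.93578791256982 [[-0.988, -0.155, 0.012], [-0.155, 0.988, -0.001], [-0.012, -0.003, -1.0]]
tool shift [1.5 0.2 1.8]
```

View pics/wc4.png

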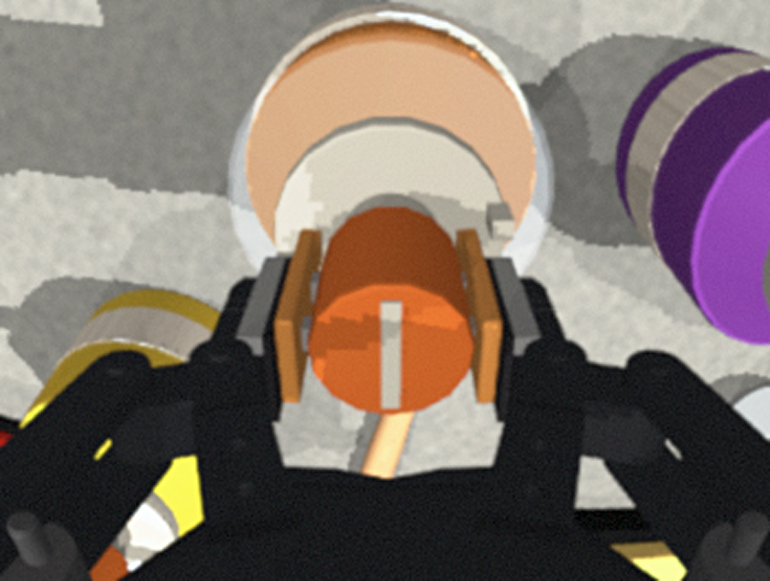

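Both tabs are in about 7 mm, clear of the lugs. Turning anticlockwise, which is negative roll because the tool's z points down.

Emit:
arm_command(commands=[0, 0, 0.0003, -4, 0, 0, 0.0003, -4, 0, 0, 0.0003, -4, 0, 0, 0.0003, -4, 0, 0, 0, 0])

```text
clock: 5.65
position: [537.2, -128.4, 147.9]
ee_rot: [-0.221, 0.975, -0.002, 0.006]
contact_force: [-0.2, 1.0, 1.0]
gripper_width: 45.4
```

```bash
python3 st.py 536 -128.5 146
```

```text
5.65 [ 537.2 -128.4  147.9] [ 0.06  0.33 -0.3   0.   -0.93 -1.19] F [-0.2  1.   1. ] w 45.43479342170351
yaw y 115.48756916435694 [[-0.903, -0.43, 0.013], [-0.43, 0.903, -0.001], [-0.011, -0.006, -1.0]]
tool shift [1.1 0.5 1.9]
```

Emit:
arm_command(commands=[0, 0, 0.0005, -6, 0, 0, 0.0005, -6, 0, 0, 0.0005, -6, 0, 0, 0.0003, -6, 0, 0, 0, 0])

```text
clock: 6.15
position: [537.2, -128.0, 147.9]
ee_rot: [-0.422, 0.907, -0.003, 0.006]
contact_force: [-0.7, 2.0, 1.1]
gripper_width: 45.5
```

```bash
python3 st.py 536.5 -128.5 146;python3 - <<'E'
from bench import arm
from h import *
im=arm.get_image('wrist')
cv2.imwrite('pics/wc5.png',cv2.resize(im[120:384,80:430,::-1],None,fx=2.2,fy=2.2,interpolation=2))
E
```

```text
6.15 [ 537.2 -128.   147.9] [ 0.06  0.33 -0.3   0.   -0.93 -0.76] F [-0.7  2.   1.1] w 45.541533258629585
yaw y 139.89705529560632 [[-0.644, -0.765, 0.013], [-0.765, 0.644, -0.0], [-0.008, -0.01, -1.0]]
tool shift [0.8 0.3 1.8]
```

View pics/wc5.png

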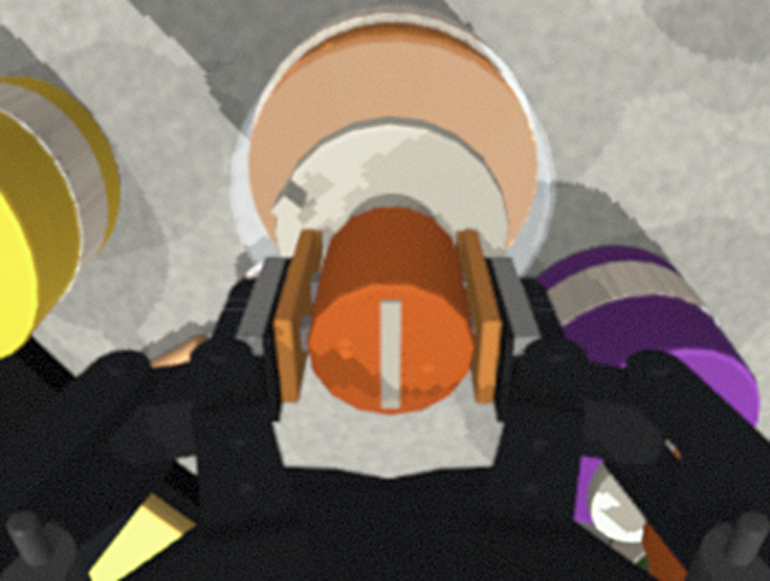

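The collar lug has shifted in the tool frame, from (500,215) to (290,193), so the jar stays still while the cap turns. 41° done, about 33° to go.

Emit:
arm_command(commands=[0, 0, 0.0005, -6, 0, 0, 0.0005, -6, 0, 0, 0.0005, -6, 0, 0, 0.0003, -6, 0, 0, 0, -5])

```text
clock: 6.7
position: [537.1, -127.8, 147.9]
ee_rot: [-0.636, 0.772, -0.004, 0.005]
contact_force: [-0.4, 1.5, 2.2]
gripper_width: 45.6
```

Emit:
arm_command(commands=[0, 0, 0, -3, 0, 0, 0, -1, 0, 0, 0, 0, 0, 0, 0, 0, 0, 0, 0, 0])

```text
clock: 7.2
position: [536.9, -127.7, 147.8]
ee_rot: [-0.66, 0.751, -0.004, 0.004]
contact_force: [-1.2, 1.1, 2.1]
gripper_width: 45.6
```

```bash
python3 st.py 536.5 -128.5 146;python3 - <<'E'
from bench import arm
from h import *
im=arm.get_image('wrist')
cv2.imwrite('pics/wc6.png',cv2.resize(im[120:384,80:430,::-1],None,fx=2.2,fy=2.2,interpolation=2))
print(arm.read_state()['wrist_torque'])
E
```

```text
7.2 [ 536.9 -127.7  147.8] [ 0.06  0.33 -0.3   0.   -0.93 -0.19] F [-1.2  1.1  2.1] w 45.56527485674362
yaw y 172.5968339287517 [[-0.129, -0.992, 0.011], [-0.992, 0.129, -0.001], [-0.001, -0.011, -1.0]]
tool shift [0.8 0.3 1.8]
[0.45293591 0.45214963 0.01241546]
```

View pics/wc6.png

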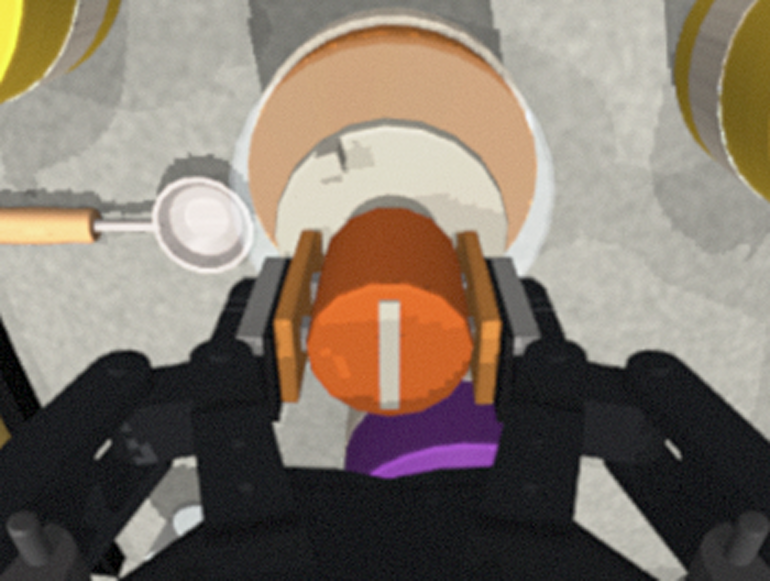

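73.7° (1.286 rad) turned. One small nudge to the stop, then release.

Emit:
arm_command(commands=[0, 0, 0, -2, 0, 0, 0, 0, 0, 0, 0, 0, 0, 0, 0, 0, 0, 0, 0, 0])

```text
clock: 7.75
position: [537.0, -127.8, 147.8]
ee_rot: [-0.672, 0.741, -0.004, 0.004]
contact_force: [-0.4, 0.4, 3.2]
gripper_width: 45.3
```

Emit:
arm_command(commands=[0, 0, 0, 0, 0, 0, 0, 0, 0, 0, 0, 0, 0, 0, 0, 0, 0, 0, 0, 0], jaw=1)

```text
clock: 8.25
position: [536.7, -128.3, 146.2]
ee_rot: [-0.671, 0.741, -0.004, 0.003]
contact_force: [0.3, -0.4, -0.0]
gripper_width: 85.5
```

Emit:
arm_command(commands=[0, 0, 0, 0, 0, 0, -0.015, 0, 0, 0, -0.02, 0, 0, 0, -0.02, 0, 0, 0, -0.02, 0])

```text
clock: 8.75
position: [534.3, -128.3, 220.7]
ee_rot: [-0.671, 0.741, -0.002, 0.001]
contact_force: [0.8, -0.6, 0.2]
gripper_width: 85.4
```

Emit:
arm_command(commands=[0, 0, -0.02, 0, 0, 0, -0.02, 0, 0, 0, -0.01, 0, 0, 0, 0, 0, 0, 0, 0, 0])

```text
clock: 9.25
position: [535.0, -128.3, 275.7]
ee_rot: [-0.671, 0.741, -0.004, 0.003]
contact_force: [0.0, 0.4, 0.7]
gripper_width: 85.3
```

```bash
python3 st.py 536.5 -128.5 146;python3 - <<'E'
from bench import arm
from h import *
i=arm.camera_info('wrist');im=arm.get_image('wrist')
cv2.imwrite('pics/w7.png',cv2.resize(im[:,:,::-1],None,fx=1.5,fy=1.5,interpolation=2))
for n in('wrist',):
  for t in('chutney_jar','pesto_jar'): print(n,t,[(round(d['confidence'],2),(i['world_from_camera']@[*d['centre'],1])[:3].round(0)) for d in arm.place_of(n,t)])
i=arm.camera_info('scene');im=arm.get_image('scene');cv2.imwrite('pics/s7.png',cv2.resize(im[130:290,140:420,::-1],None,fx=2.7,fy=2.7,interpolation=2))
for t in('chutney_jar','pesto_jar'): print(t,[(round(d['confidence'],2),(i['world_from_camera']@[*d['centre'],1])[:3].round(0)) for d in arm.place_of('scene',t)])
E
```

```text
9.25 [ 535.  -128.3  275.7] [ 0.06  0.22 -0.11  0.   -1.23 -0.16] F [0.  0.4 0.7] w 85.28448680689915
yaw y 174.35311581683396 [[-0.098, -0.995, 0.01], [-0.995, 0.098, -0.001], [0.0, -0.01, -1.0]]
tool shift [  0.   -0.2 129.7]
wrist chutney_jar [(0.86, array([ 347., -137.,    2.])), (0.75, array([ 537., -128.,    1.])), (0.57, array([ 705., -230.,    0.]))]
wrist pesto_jar [(0.83, array([567., 222.,  -3.]))]
chutney_jar [(0.77, array([ 345., -138.,   -1.])), (0.68, array([527.,  38.,  -1.])), (0.66, array([ 541., -127.,   -4.])), (0.57, array([ 703., -229.,   -4.]))]
pesto_jar [(0.75, array([565., 225.,   0.]))]
```

View pics/w7.png

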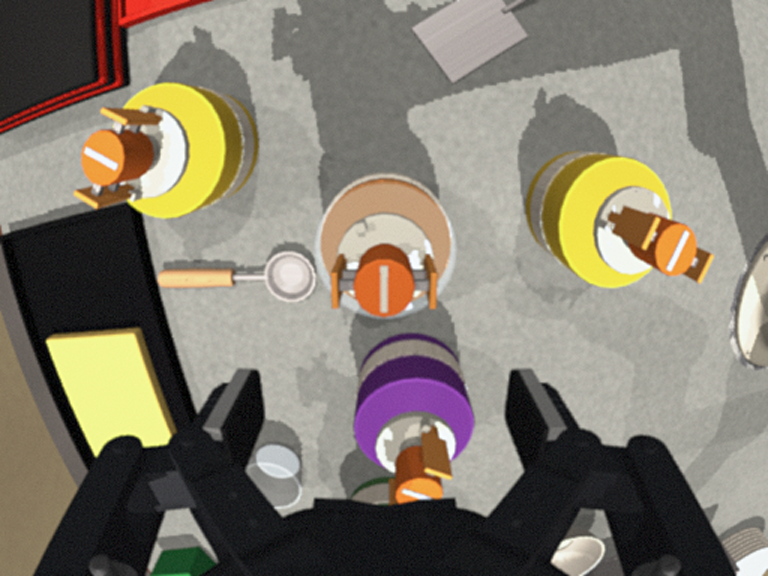

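View pics/s7.png

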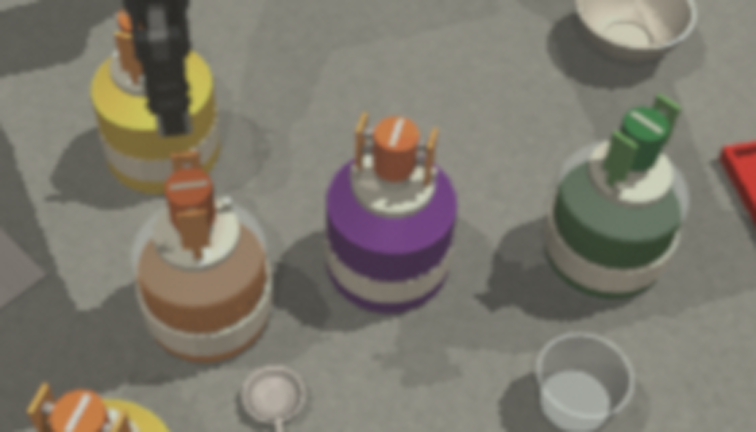

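```bash
python3 -c "
from bench import arm
print(arm.job_done())"
```

```text
the job is handed in; nothing more can be done
None
```

I opened the amber chutney jar and handed the job in at about 9.4 s. I squeezed both cap tabs to 45.5 mm, about 7 mm in on each side. Then I turned the cap about 75° anticlockwise to its stop, let go and lifted clear.

- **Cap:** the final wrist and scene pictures show it turned about 75° from where it started, with the tabs sprung back out. I read the angle from the tool's yaw (98.9° to 174.4°) and the pictures, because the cap joint itself can't be read. The fixed lug on the collar, seen during the turn, showed the cap turning while the jar stayed still.
- **Chutney jar:** it looks upright. It was found at (537,-128) by the wrist camera and (541,-127) by the scene camera, against about (538,-128) at the start, so any shift is within measuring error.
- **Pesto jar:** it was found at (565,225), as at the start, and I never went near it.
- **Robot:** it ended clear of everything, with the fingertips at 276 mm, and the contact force readings stayed around 4 N or less throughout.

The early tab-angle measurements disagreed slightly: 95° from the scene camera, 99° from the top and wrist cameras. I used 98.8°, and a close-up before squeezing showed the fingers parallel to the tabs. While gripped, the tool rose about 1.5 mm despite small corrections, and this did no harm.

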